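Put the plug gauge away in its case, lid on, clamp down

ROBOT

A 6-joint arm with a two-finger parallel gripper is mounted at the origin on the work surface. World frame = base frame: x ahead of the robot, y to its left, z up, the work surface at z = 0. Lengths are in m, angles in rad, forces in N, time in s.
With the tool pointing down it reaches from about 0.35 to 0.775 m from the base axis. Payload 7.3 kg.
Tool frame: the origin (TCP) lies midway between the tips of the shut fingers; the grasp point (between the pads) lies 19 mm behind it (tcp_to_grasp is the distance from the TCP to the grasp point, in m); z points along the fingers, y is the line along which they close (so a half turn about z gives the same grasp; the last joint's range is limited). The gripper opens to 92 mm and grips with 3 to 60 N. Pads are 19 mm wide; open, the fingers measure 130 mm over their backs; the gripper's body (75 mm by 190 mm) begins 47 mm behind the grasp point.
Start: joints at [1.008, 0.342, 1.524, -0, 1.275, -0.146], TCP at [0.213, 0.48, 0.189] pointing down, gripper open.
Joint ranges: [-2.53, 2.53], [-0.77, 2.02], [0.04, 2.7], [-1, 4.14], [0.28, 2.66], [-3.11, 3.11]. Speed limits (rad/s): [2.57, 2.57, 3.14, 3.14, 3.14, 3.14].

INTERFACE

Orientations are given as [roll, pitch, yaw] about the fixed x, y, z axes, in that order (R = Rz(yaw) Ry(pitch) Rx(roll)).
In Python, from cell import observe, read_camera, calibration, hand_in, tcp_to_grasp gives the robot as it stands.
- The arm moves only by the tool send_rows, never from a script. Its argument "targets" is a list of rows, each a list of 5 numbers: the opening, from 0 (shut) to 1 (fully open), then the shift along the world's x, y, z in m, then the turn about the world's z in rad. A call has 1 to 5 rows; each row shifts and turns the commanded pose from where the row before left it; what a row does not reach is not made up. A row lasts 1/10 s, in which the tool goes at most 50 mm and 8.59 degrees, less where a joint would pass 70% of its speed; a pose out of reach is approached as far as the arm can. A call is refused whole if a number of a shift passes 0.05 or a number of a turn 0.15, either way. A call with a gripper value outside its range is refused whole. The fingers move at their own pace and stop on an object; "grip_force" is the grip in N (left out, the last holds). Time passes only in rows, so rows that do not move let the fingers close. It gives the time, the measured TCP pose, the force, the opening and the grip force at its end, in the units of the state.
- observe(): the state, without advancing time (a new reading comes with each control period).
- read_camera(name): name is "side" or "top"; returns (picture, depth): 384x512x3 uint8, red, green, blue; 384x512 float32, m along the optical axis (not along the pixel's ray), 0 where there is no reading.
- calibration(name): a dict with "intrinsics" (3x3 intrinsics, pixels), "world_to_cam" (4x4, takes a point from world to camera coordinates). Camera axes: x right, y up, looking along -z (the intrinsics and any distortion apply to the point x, -y, -z); pixel columns grow to the right and rows downward; lengths in m; the calibration is good to about 2 mm. A picture is of the moment at which its call begins. calibration takes no time and is no camera call.
- hand_in(): hands the job in; it is judged then, once.
The state is a dict: "time": time; "qpos": joint angles; "qvel": joint speeds; "joint_efforts": joint torques, N m; "tool_pos": TCP position; "tool_rot": TCP orientation; "contact_force": force on the tool from outside, world axes, zero at the start; "torque": the same for the moment, N m; "opening": finger opening in m; "grip_force": force on a finger pad.
Only numpy, scipy, OpenCV 4.12 (cv2) and the standard library are available. Lean on these libraries where they do the work, as an engineer would, in place of code of your own. Each camera call takes 0.05 s, during which the arm holds its last target. There are 200 camera calls.

TASK

Lift the plug gauge up and off its hook and stand it upright in the blue case. Then put the lid on: tuck one end fully under the steel lip at the case's near end, with the lid tilted, and lower the other end until the lid lies flat and fully home behind the far rim; last of all swing the red-handled clamp over and fully down so that its pad presses on the lid. Set things down gently, never slam or force them, and leave the other things on the bench where they are.

Things in the scene. Friction and masses are not known exactly. Their poses are not given: they have to be found in the camera images.
- case: fixed blue open case 184 (x) x 174 (y) mm. Origin: centre of its underside on the bench; x points from its lip end (near the robot) to its clamp end, z up. Cavity x -72..72, y -72..72, black rubber floor at z 10; lid seat (top of the walls) at z 112. Side guides 6 mm above the seat at y = +-83
- lip_edge (a point): middle of the lower free edge of the steel lip at the case's near end, x = -67.5, 13 mm above the seat (case axes). The lip is 6 mm thick and 14 mm deep, closed by a wall face at x = -81.5: the slot for the lid's end
- far_rim (a point): middle of the inner top edge of the far rim, x = 82.5, 8 mm above the seat. The 160 mm lid fits between near wall and far rim with 4 mm to spare, so its near end must be tucked in first, tilted about 4 to 12 degrees (near end low)
- lid_seat (a point): centre of the lid seat, case axes: where the lid's origin belongs, up to about 3 mm off along x or y
- lid: loose blue lid 160 (x) x 154 (y) x 6 mm, about 0.3 kg, starts flat on the bench; origin: centre of its underside, z up. A grey grip rib across its middle, 16 mm thick (x), 90 mm long (y), from 6 to 42 mm above the underside. Its two ends are alike
- lid_grip (a point): in the middle of the lid's rib, 30 mm above the lid's underside, lid axes
- gauge: plug gauge, 95 mm tall: steel disc 64 mm across and 32 mm high, on it an upright orange D-handle in the gauge's y-z plane: 50 mm wide over its two posts (y), 12 mm thick (x), posts 8 mm, crossbar from z 87 to 95. About 0.42 kg. Origin: centre of the disc's underside, z up. Starts hanging by its crossbar on the hook
- gauge_grip (a point): point on the gauge's axis 66 mm above its underside, between the handle's posts: a grasp across the posts (along y) is 50 mm wide
- stand: fixed hook stand: grey foot 170 x 100 x 12 mm, round post 237 mm high at its x = 85; origin under the hanging gauge on the bench. The steel hook, a 10 mm bar at z = 200, runs from the post along -x and turns up at the end
- hook_tip (a point): centre of the hook's upturned end, x = -38, z = 211 in the stand's frame; the end's radius is 5 mm. The gauge's crossbar must rise 16 to 40 mm from its hanging height to pass over it, towards the stand's -x
- clamp (a joint): angle of the clamp arm (rad): 0 = level over the lid pointing to the case's -x, 1.57 = upright, more = leaning away to the far side (starts so, 1.7 to 2.05). It stays where it is left and takes 3 to 12 N at the handle. With the lid home the sprung pad meets it at about 0.06 and the arm goes on to its stop at 0
- clamp_hinge (a point): clamp pivot, at x 117, y 0, z 134 mm in the case frame; turns about the case's y axis. The arm is 18 mm wide (y), 12 mm thick, its red round handle 18 mm thick, from 52 to 84 mm from the pivot
- clamp_tip (a point): free end of the clamp's red handle, 84 mm from the pivot
- clamp_pad: black rubber pad 22 mm across on a sprung plunger (6 mm travel, 2 to 6 N) under the clamp arm, 55 mm from the pivot; origin on the arm's axis, the pad's face is 19 mm below it (when closed)
- caliper: steel vernier caliper lying flat, 190 mm long; bystander, leave alone; origin: centre of its underside
- band: yellow plastic band, ring 150 mm across, 30 mm high; bystander, leave alone; origin: centre of its underside
- flange: brass turned flange, 90 mm across, 50 mm high; bystander, leave alone; origin: centre of its underside
- valve_block: aluminium valve block 90 x 50 mm with three upright steel cylinders, 83 mm high; bystander, leave alone; origin: centre of its underside
- screwdriver: screwdriver, 190 mm long, lying flat; bystander, leave alone; origin: centre of its underside
- oil_jar: jar with a red cap, 60 mm across, 90 mm high; bystander, leave alone; origin: centre of its underside
There are look-alikes about, which are no part of the job. Leave any turquoise look-alike of the gauge alone.

How it is judged:
On the way, in this order (a step that is already met when the one before it is completed fails the run):
1. the gauge stands upright on the case floor, let go, with the lid not yet on and the clamp open (horizontal distance between gauge and case below 0.055 m and z of gauge in the frame of case between 0.004 and 0.016 m and angle between gauge's own z axis and vertical below 0.1 rad and linear speed of gauge below 0.03 m/s and contact force between the fingers and gauge below 0.2 N and value of joint clamp above 1.2 rad and horizontal distance between lid and case above 0.08 m), for 0.2 s.
2. the lid lies flat and home on its seat, under the lip and behind the far rim, let go, the clamp still open (z of lid in the frame of lid_seat between -0.003 and 0.003 m and x of lid in the frame of lid_seat between -0.0045 and 0.0055 m and y of lid in the frame of lid_seat between -0.0075 and 0.0075 m and angle between the z axis of lid and the z axis of case, either way round below 0.025 rad and angle between each of lid, gauge's own z axis and vertical below 0.1 rad and angle between the x axis of lid and the x axis of case, either way round below 0.12 rad and linear speed of each of lid, gauge below 0.03 m/s and horizontal distance between gauge and case below 0.055 m and z of gauge in the frame of case between 0.004 and 0.016 m and contact force between the fingers and lid below 0.2 N and value of joint clamp above 0.6 rad), for 0.2 s.
At the end, for the whole second after the job is handed in: the gauge stands upright on the case floor (within 6 mm in height, 0.1 rad); the lid is home on its seat (3 mm in height, about 5 mm along, 7.5 mm across, flat to 0.025 rad); the clamp is down (below 0.06 rad) and its pad presses on the lid with more than 1 N; all at rest (horizontal distance between gauge and case below 0.055 m and z of gauge in the frame of case between 0.004 and 0.016 m and angle between each of gauge, lid's own z axis and vertical below 0.1 rad and linear speed of each of gauge, lid below 0.03 m/s and z of lid in the frame of lid_seat between -0.003 and 0.003 m and x of lid in the frame of lid_seat between -0.0045 and 0.0055 m and y of lid in the frame of lid_seat between -0.0075 and 0.0075 m and angle between the z axis of lid and the z axis of case, either way round below 0.025 rad and angle between the x axis of lid and the x axis of case, either way round below 0.12 rad and value of joint clamp below 0.06 rad and contact force between clamp_pad and lid above 1 N); the robot touches nothing.
It fails at once if one of the bystanders is pushed away (more than 30 mm) (distance of any of caliper, band, flange, valve_block, screwdriver, oil_jar from where it was at the start of the episode above 0.03 m).
It fails at once if the gauge is slammed down or dropped onto the case (over 80 N) (contact force between gauge and case above 80 N).
It fails at once if the lid is slammed or forced onto the case (over 80 N) (contact force between lid and case above 80 N).
It fails at once if the clamp is forced (over 60 N on its pad) (contact force between clamp_pad and lid above 60 N).
It also fails if it takes over 72 s, if anything falls off the work surface, if the arm or the gripper's body presses on something with over 40 N, if the wrist force passes 120 N, or if a joint passes its speed limit or range.

## Working session

There is one attempt and no reset: what is moved stays moved. The work goes in short steps, Python scripts to look and compute and a tool call to move; the robot and the scene stay as the last step left them, time stands still between calls to the robot, and variables do not carry over. Pictures are saved under pics/ and viewed, at most 10 in all, crops included, and the job is handed in when it is done.

Besides the shell and the picture viewer there is one more tool, called after ">>>" as name(argument=value, ...), one argument or row to a line, values as JSON. send_rows: Moves the arm, as the interface text tells. Its arguments: {"type":"object","properties":{"targets":{"type":"array","items":{"type":"array","items":{"type":"number"}}},"grip_force":{"type":"number"}},"required":["targets"]}

```bash
ls; mkdir -p pics
cat > h.py <<'E'
import numpy as np, cv2
from cell import observe, read_camera, calibration, hand_in, tcp_to_grasp
def cloud(name):
    im,d=read_camera(name); c=calibration(name); K=np.array(c["intrinsics"]); T=np.linalg.inv(np.array(c["world_to_cam"]))
    v,u=np.mgrid[:384,:512]; x=(u-K[0,2])/K[0,0]*d; y=(v-K[1,2])/K[1,1]*d
    P=np.stack([x,-y,-d,np.ones_like(d)],-1)@T.T
    return im,d,P[...,:3]
def save(im,n): cv2.imwrite(f"pics/{n}.png",cv2.cvtColor(im,cv2.COLOR_RGB2BGR))
E
python3 - <<'E'
from h import *
for n in("top","side"):
    im,d,P=cloud(n); np.savez(f"/tmp/{n}0.npz",im=im,d=d,P=P); save(cv2.resize(im,(768,576),interpolation=cv2.INTER_CUBIC),n+"0")
    c=calibration(n); print(n,c, (d>0).mean())
s=observe(); print(s); print(tcp_to_grasp)
E
```

```text
pics
top {'intrinsics': array([[481.93176452,   0.        , 251.74019705],
       [  0.        , 481.93176452, 194.6242182 ],
       [  0.        ,   0.        ,   1.        ]]), 'world_to_cam': array([[ 0.01752145, -0.99977794, -0.01170768, -0.00233996],
       [ 0.99559863,  0.01636759,  0.09227932, -0.51647096],
       [-0.0920672 , -0.01327301,  0.99566433, -1.57888194],
       [ 0.        ,  0.        ,  0.        ,  1.        ]])} 0.9960072835286459
side {'intrinsics': array([[365.53972354,   0.        , 248.53259076],
       [  0.        , 365.53972354, 193.76224895],
       [  0.        ,   0.        ,   1.        ]]), 'world_to_cam': array([[ 0.85215348, -0.52308691,  0.0146468 , -0.44139283],
       [ 0.24982403,  0.43126002,  0.86695026, -0.24431453],
       [-0.45980691, -0.73511556,  0.49817941, -1.25617879],
       [ 0.        ,  0.        ,  0.        ,  1.        ]])} 0.9920399983723959
{'time': 0.1, 'qpos': array([ 1.00798249e+00,  3.42667786e-01,  1.52488893e+00, -7.95224938e-06,
        1.27540476e+00, -1.46047119e-01]), 'qvel': array([-0.00104551, -0.0025815 , -0.00122567,  0.00073965,  0.0025531 ,
       -0.00076485]), 'joint_efforts': array([ 1.49301395e-03, -4.32006884e+01, -2.44693208e+01,  7.20381830e-02,
        5.26355300e-02, -1.54332389e-05]), 'tool_pos': array([0.2123117 , 0.47971647, 0.18851821]), 'tool_rot': array([-3.14023729e+00, -1.91679326e-04,  2.72482813e+00]), 'contact_force': array([0.14280085, 0.30603566, 0.80834205]), 'torque': array([ 0.06460454, -0.02111256,  0.01922371]), 'grip_force': 0.0, 'opening': 0.09180822545791491}
0.0188
```

View pics/top0.png

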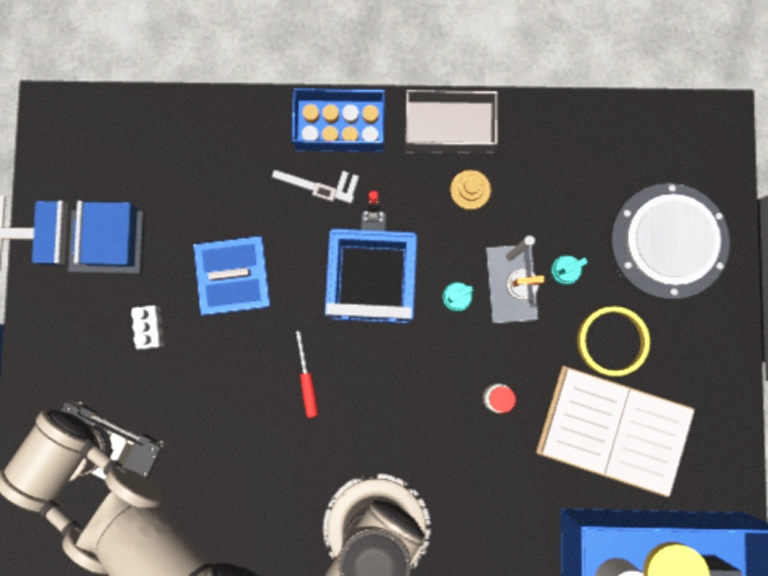

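View pics/side0.png

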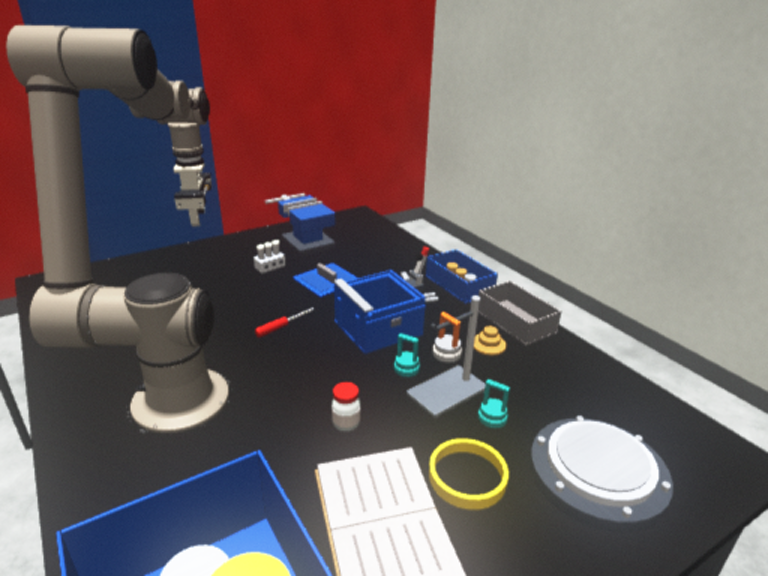

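Top view (enlarged ×1.5):
- case at (371,276), with the steel lip at the near side, y≈310
- clamp at (373,205), leaning away
- lid at (231,275), with its rib at (229,273)
- stand foot at (513,285), post top (528,240)
- the orange-handled gauge hanging at (527,281)

Candidates for the gauge are orange (527,281), turquoise (458,296) and turquoise (567,269). Only the orange one hangs on the hook, so it is the one meant. I'll confirm it in a crop and measure.

Run:
```python
from h import *
D=np.load("/tmp/top0.npz"); im,P,d=D["im"],D["P"],D["d"]
hsv=cv2.cvtColor(im,cv2.COLOR_RGB2HSV); H,S,V=[hsv[...,i].astype(int) for i in range(3)]
x,y,z=P[...,0],P[...,1],P[...,2]
def box(u0,u1,v0,v1):
    m=np.zeros(H.shape,bool); m[int(v0/1.5):int(v1/1.5),int(u0/1.5):int(u1/1.5)]=1; return m&(d>0)
def rect(m,n):
    (c,s,a)=cv2.minAreaRect((P[m][:,:2]*1000).astype(np.float32)); print(n,m.sum(),"c",np.round(c,1),"size",np.round(s,1),"ang",round(a,2),"z",np.round(np.percentile(z[m],[2,20,50,80,98])*1000,1))
blue=(H>95)&(H<125)&(S>110)
C=box(310,435,215,335)
rect(C&blue&(z>.1)&(z<.135),"case top blue"); 
rect(C&(S<60)&(V>120)&(z>.115),"lip")
L=box(180,285,225,325)
rect(L&blue&(z<.02),"lid plate"); rect(L&(S<60)&(V>90)&(z>.03),"rib")
K=box(350,400,180,235)
rect(K&((H<8)|(H>172))&(S>150),"handle red"); 
m=K&((H<8)|(H>172))&(S>150); print(np.round(P[m]*1000)[::3])
rect(K&(S<60)&(V>60)&(z>.1),"clamp grey")
Sx=box(480,560,225,330)
rect(Sx&(S<60)&(V>70)&(z<.03)&(z>.004),"foot"); rect(Sx&(z>.22),"post")
o=Sx&(H>8)&(H<22)&(S>150); rect(o,"orange"); rect(Sx&(S<60)&(z>.19)&(z<.216),"hook"); rect(Sx&(S<60)&(z>.13)&(z<.17),"disc")
a=cv2.resize(im[140:230,300:400],(500,450),interpolation=cv2.INTER_CUBIC)
s=np.load("/tmp/side0.npz")["im"]; b=cv2.resize(s[185:285,255:345][:90],(300,300) if 0 else (300,300))
b=cv2.resize(s[190:280,260:320],(300,450),interpolation=cv2.INTER_CUBIC)
save(np.hstack([a,b]),"crop1")
```

```text
case top blue 844 c [546.   21.5] size [183.  184.9] ang 87.17 z [102.3 111.2 115.2 120.  125.7]
lip 473 c [563.9  21.9] size [174.  213.4] ang 88.06 z [117.9 128.8 132.4 135.7 147.7]
lid plate 2082 c [552.1 339.4] size [166.3 160.4] ang 8.08 z [-1.1  4.3  7.7 11.1 15.9]
rib 129 c [551.4 337.2] size [15.8 88.2] ang 8.03 z [32.8 39.2 42.4 45.7 50.4]
handle red 43 c [715.4  18. ] size [73.8 15.4] ang 2.28 z [ -2.6 204.6 212.1 217.2 220.2]
[[752.  27.  -6.]
 [751.  17.  -2.]
 [698.  19. 211.]
 [747.  13.   3.]
 [694.  18. 213.]
 [693.   9. 218.]
 [690.  18. 217.]
 [691.   9. 217.]
 [687.  18. 218.]
 [688.   9. 214.]
 [686.  18. 212.]
 [685.  25. 200.]
 [683.  15. 209.]
 [682.  15. 202.]
 [680.  15. 198.]]
clamp grey 191 c [657.4  18.1] size [37.2 47.6] ang 0.92 z [113.1 116.6 122.8 145.9 187. ]
foot 1059 c [ 550.7 -293. ] size [189.8 110.6] ang 3.87 z [ 5.6 10.  13.2 16.2 21.5]
post 43 c [ 569.7 -286. ] size [82.3 36.1] ang 14.98 z [220.4 232.4 236.5 239.7 242.8]
orange 10 c [ 523.6 -291. ] size [47.5  4. ] ang 89.9 z [187.7 193.6 200.9 209.4 211.9]
hook 129 c [ 540.2 -281. ] size [129.7  31. ] ang 4.87 z [196.  202.  205.5 208.4 214.2]
disc 222 c [ 552.5 -284.6] size [111.6  57.2] ang 10.34 z [131.2 137.6 149.5 152.7 156.2]
```

View pics/crop1.png

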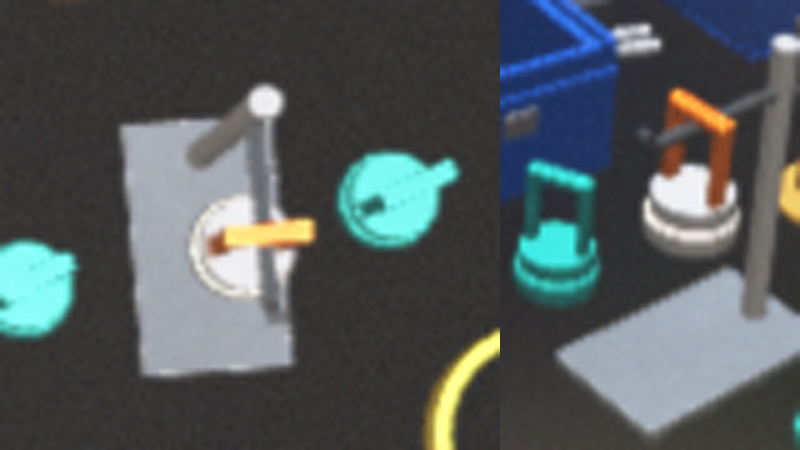

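The crop confirms that the orange-handled gauge hangs by its crossbar on the hook, whose tip is at crop (275,310) nearest the robot. The turquoise ones stand on the bench at crop (25,285) and (390,200). Next I refine the positions by casting rays.

```bash
cat >> h.py <<'E'
def cast(name,uv,zp):
    c=calibration(name); K=np.array(c["intrinsics"]); T=np.linalg.inv(np.array(c["world_to_cam"]))
    uv=np.atleast_2d(uv).astype(float); zp=np.broadcast_to(zp,len(uv))
    r=np.c_[(uv[:,0]-K[0,2])/K[0,0],-(uv[:,1]-K[1,2])/K[1,1],-np.ones(len(uv))]@T[:3,:3].T; o=T[:3,3]
    return (o+r*((zp-o[2])/r[:,2])[:,None])*1000
def mask(im,h0,h1,s0=0,s1=255,v0=0,v1=255): return cv2.inRange(cv2.cvtColor(im,cv2.COLOR_RGB2HSV),(h0,s0,v0),(h1,s1,v1))
def pix(m,b):
    n=np.zeros_like(m); n[b[2]:b[3],b[0]:b[1]]=m[b[2]:b[3],b[0]:b[1]]; return n
def line(pts):
    vx,vy,x,y=cv2.fitLine(pts[:,:2].astype(np.float32),cv2.DIST_HUBER,0,.01,.01).ravel(); return np.array([x,y]),np.array([vx,vy])
E
python3 - <<'E'
from h import *
D=np.load("/tmp/top0.npz"); im,P,d=D["im"],D["P"],D["d"]
T=np.linalg.inv(np.array(calibration("top")["world_to_cam"])); print("cam",T[:3,3])
def rc(m,zp,n):
    v,u=np.nonzero(m); 
    if not len(v): print(n,"none");return
    p=cast("top",np.c_[u,v],zp)[:,:2].astype(np.float32); c,s,a=cv2.minAreaRect(p); print(n,len(v),"c",np.round(c,1),"size",np.round(s,1),"ang",round(a,2)); 
rc(pix(mask(im,8,25,140,255,150),(335,370,175,197)),.213,"crossbar")
rc(pix(mask(im,0,180,0,60,150),(215,280,195,216)),.131,"lip")
bl=mask(im,95,125,110); 
rc(pix(bl,(125,185,150,215)),.006,"lid plate")
rib=pix(mask(im,0,180,0,70,90),(130,180,170,195)); rc(rib,.042,"rib")
# case edges: outermost blue/bright pixels per row / column
m=pix(bl|mask(im,0,180,0,60,150),(210,285,150,220))>0
m[:150]=0
rows=range(165,200); L=[];R=[]
for v in rows:
    u=np.nonzero(m[v])[0]; L.append((u[0]-.5,v)); R.append((u[-1]+.5,v))
F=[];N=[];I=[]
for u in range(225,272):
    v=np.nonzero(m[:,u])[0]; N.append((u,v[-1]+.5))
    if not 238<u<260: F.append((u,v[0]-.5))
    lv=np.nonzero(pix(mask(im,0,180,0,60,150),(215,280,195,216))[:,u])[0]; I.append((u,lv[0]-.5))
for n,pts,zp in(("left(+y)",L,.118),("right(-y)",R,.118),("far",F,.120),("near",N,.131),("lip inner",I,.131)):
    p=cast("top",pts,zp); c,v=line(p); res=np.abs((p[:,:2]-c)@[-v[1],v[0]]).max(); print(n,np.round(c,1),"ang",np.round(np.degrees(np.arctan2(v[1],v[0])),2),"res",round(res,1))
# post top & foot
rc(pix(mask(im,0,180,0,40,190),(345,362,152,170)),.237,"post top")
g=pix(mask(im,90,130,15,90,70),(320,362,160,218)); rc(g,.012,"foot")
z=P[...,2]; zz=np.zeros_like(m); 
hk=((z>.19)&(z<.216)&(d>0)).astype(np.uint8)*255; hk=pix(hk,(345,362,160,206)); rc(hk,.205,"hook")
print("lowest hook px",[(v,np.nonzero(hk[v])[0][[0,-1]]) for v in range(190,206) if hk[v].any()])
E
```

```text
cam [ 0.36887554 -0.01484258  1.61966862]
crossbar 18 c [ 528.  -292.2] size [12.3 53.2] ang 4.53
lip 435 c [468.4  24.8] size [173.6  24. ] ang 88.1
lid plate 2093 c [551.4 337.9] size [164.5 158.4] ang 8.1
rib 143 c [550.6 335.2] size [17.4 89.7] ang 8.1
left(+y) [544.5 113.7] ang -2.39 res 1.8
right(-y) [550.5 -72.8] ang -2.09 res 1.9
far [639.2   7.6] ang 88.79 res 2.3
near [447.3  43.7] ang 88.67 res 3.6
lip inner [480.1  16.2] ang 88.47 res 1.9
post top 26 c [ 602.1 -286.2] size [11.7 14.5] ang 0.89
foot 995 c [ 543.1 -292.1] size [172.2 100.2] ang 5.27
hook 192 c [ 540.  -294.6] size [ 47.3 125.2] ang 85.27
lowest hook px [(190, array([351, 354])), (191, array([351, 354])), (192, array([351, 354])), (193, array([352, 354])), (194, array([352, 354])), (195, array([352, 354])), (196, array([352, 354])), (197, array([352, 354])), (198, array([352, 355])), (199, array([352, 355])), (200, array([352, 355])), (201, array([352, 355])), (202, array([353, 356])), (203, array([354, 356])), (204, array([354, 355]))]
```

>>> send_rows(
  targets=[
    [1, 0.04, 0, 0.04, 0.1],
    [1, 0.04, 0, 0.04, 0.1],
    [1, 0.04, 0, 0.04, 0.1],
    [1, 0.02, -0.045, 0, 0.1],
    [1, 0.02, -0.045, 0, 0.1],
  ],
  grip_force=30,
)

```text
time: 0.6
tool_pos: [0.3601, 0.3897, 0.2954]
tool_rot: [3.141, 0.001, -3.053]
contact_force: [1.9, -0.8, -0.3]
opening: 0.0919
grip_force: 0.0
```

>>> send_rows(
  targets=[
    [1, 0.03, -0.04, 0, 0],
    [1, 0.03, -0.04, 0, 0],
    [1, 0.03, -0.04, 0, 0],
    [1, 0.03, -0.04, 0, 0],
    [1, 0.03, -0.04, 0, 0],
  ],
)

```text
time: 1.1
tool_pos: [0.5093, 0.1882, 0.2949]
tool_rot: [3.141, -0.001, -3.058]
contact_force: [2.4, 0.4, -0.0]
opening: 0.0918
grip_force: 0.0
```

>>> send_rows(
  targets=[
    [1, 0, -0.045, 0, 0],
    [1, 0, -0.045, 0, 0],
    [1, 0, -0.045, 0, 0],
    [1, 0, -0.045, 0, 0],
    [1, 0, -0.045, 0, 0],
  ],
)

```text
time: 1.6
tool_pos: [0.5081, -0.0366, 0.2949]
tool_rot: [3.141, -0.001, -3.058]
contact_force: [0.9, -0.6, 0.1]
opening: 0.0916
grip_force: 0.0
```

Run:
```python
from h import *
fr=np.mean([read_camera("top")[0].astype(float) for _ in range(4)],0).astype(np.uint8); np.save("/tmp/t1.npy",fr)
im=fr; b=im[...,2].astype(float)-im[...,0]
o=pix(mask(im,5,25,120,255,110),(335,375,170,200)); v,u=np.nonzero(o); p=cast("top",np.c_[u,v],.213)
print("bar px",len(u),u.min(),u.max(),v.min(),v.max(),np.round(p.mean(0),1),cv2.minAreaRect(p[:,:2].astype(np.float32)))
print("tip",cast("top",[[355,203.5]],.216)[0])
print(observe()["tool_pos"],observe()["tool_rot"])
```

```text
bar px 80 342 362 183 189 [ 528.2 -294.9  213. ] ((526.5350341796875, -289.7939147949219), (15.93079948425293, 59.796993255615234), 10.442383766174316)
tip [ 477.65318798 -297.35731942  216.        ]
[ 0.50838984 -0.03561447  0.29481866] [ 3.14077885e+00 -7.60263219e-04 -3.06094721e+00]
```

>>> send_rows(
  targets=[
    [1, 0.01, -0.05, 0, 0],
    [1, 0.01, -0.05, 0, 0],
    [1, 0, -0.05, 0, 0],
    [1, 0, -0.05, 0, 0],
    [1, 0, -0.05, 0, 0],
  ],
)

```text
time: 2.3
tool_pos: [0.5289, -0.2829, 0.2951]
tool_rot: [3.141, 0.0, -3.056]
contact_force: [-0.0, -0.3, -0.3]
opening: 0.0918
grip_force: 0.0
```

>>> send_rows(
  targets=[
    [1, 0, -0.006, 0, 0],
    [1, 0, 0, 0, 0],
  ],
)

```text
time: 2.5
tool_pos: [0.5285, -0.2887, 0.2942]
tool_rot: [3.14, -0.001, -3.059]
contact_force: [0.4, 0.9, -1.0]
opening: 0.0915
grip_force: 0.0
```

>>> send_rows(
  targets=[
    [1, 0, 0, -0.03, 0],
    [1, 0, 0, -0.03, 0],
    [1, 0, 0, -0.03, 0],
    [1, 0, 0, -0.025, 0],
    [1, 0, 0, -0.012, 0],
  ],
)

```text
time: 3.0
tool_pos: [0.5281, -0.2854, 0.1662]
tool_rot: [3.139, -0.002, -3.055]
contact_force: [-0.3, -0.1, 0.8]
opening: 0.0921
grip_force: 0.0
```

>>> send_rows(
  targets=[
    [0.75, 0, -0.004, 0, 0],
    [0.6, 0, 0, 0, 0],
    [0.4, 0, 0, 0, 0],
    [0.4, 0, 0, 0, 0],
    [0.4, 0, 0, 0, 0],
  ],
)

```text
time: 3.5
tool_pos: [0.5285, -0.2932, 0.1691]
tool_rot: [-3.141, 0.001, -3.059]
contact_force: [0.0, 0.1, 0.2]
opening: 0.0566
grip_force: 0.0
```

Run:
```python
from h import *
s=observe(); print(s["tool_pos"],s["opening"],s["grip_force"],s["contact_force"])
a,_=read_camera("top"); b,_=read_camera("side")
save(np.hstack([cv2.resize(a[140:230,300:400],(400,360),interpolation=cv2.INTER_CUBIC),cv2.resize(b[150:270,240:360],(360,360),interpolation=cv2.INTER_CUBIC)]),"grasp")
```

```text
[ 0.52849986 -0.29321111  0.16906875] 0.05660461478455254 0.0 [0.01479921 0.05116394 0.20945411]
```

View pics/grasp.png

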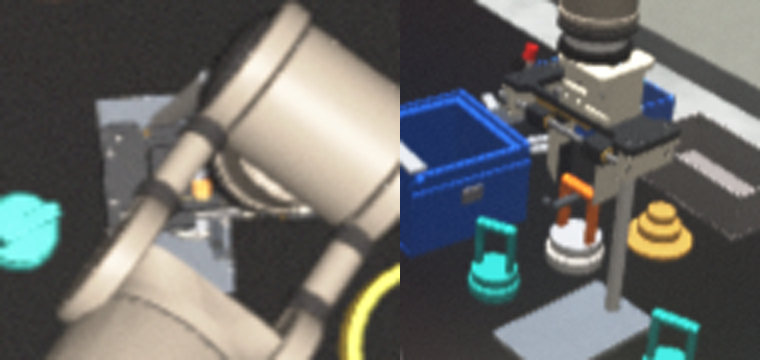

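The picture shows the gripper straddling the orange handle at right-hand crop (580,195). The hook tip is free at (560,203), and the fingers are still closing. I close fully.

>>> send_rows(
  targets=[
    [0.4, 0, 0, 0, 0],
    [0.4, 0, 0, 0, 0],
    [0.4, 0, 0, 0, 0],
    [0.4, 0, 0, 0, 0],
  ],
  grip_force=35,
)

```text
time: 4.0
tool_pos: [0.5284, -0.2931, 0.1687]
tool_rot: [-3.141, 0.001, -3.058]
contact_force: [0.2, 0.4, 4.9]
opening: 0.0492
grip_force: 35.0
```

>>> send_rows(
  targets=[
    [0.4, 0, 0, 0.007, 0],
    [0.4, 0, 0, 0.007, 0],
    [0.4, 0, 0, 0.007, 0],
    [0.4, 0, 0, 0.007, 0],
    [0.4, 0, 0, 0, 0],
  ],
)

```text
time: 4.5
tool_pos: [0.5287, -0.2933, 0.1974]
tool_rot: [-3.14, 0.001, -3.058]
contact_force: [0.4, 0.1, -4.2]
opening: 0.049
grip_force: 35.0
```

>>> send_rows(
  targets=[
    [0.4, -0.02, -0.0016, 0, 0],
    [0.4, -0.02, -0.0016, 0, 0],
    [0.4, -0.02, -0.0016, 0, 0],
    [0.4, -0.02, -0.0016, 0, 0],
    [0.4, -0.02, -0.0016, 0, 0],
  ],
)

```text
time: 5.0
tool_pos: [0.4273, -0.3008, 0.1961]
tool_rot: [3.141, -0.0, -3.058]
contact_force: [0.5, -0.7, -4.6]
opening: 0.0492
grip_force: 35.0
```

>>> send_rows(
  targets=[
    [0.4, 0, 0.01, 0.02, 0],
    [0.4, 0.02, 0.04, 0.02, -0.04],
    [0.4, 0.02, 0.045, 0.01, -0.04],
    [0.4, 0.02, 0.045, 0, -0.035],
    [0.4, 0.02, 0.045, 0, 0],
  ],
)

```text
time: 5.5
tool_pos: [0.5087, -0.1146, 0.2467]
tool_rot: [-3.141, 0.001, 3.108]
contact_force: [1.5, -1.7, -4.5]
opening: 0.0489
grip_force: 35.0
```

>>> send_rows(
  targets=[
    [0.4, 0.02, 0.045, 0, 0],
    [0.4, 0.02, 0.04, 0, 0],
    [0.4, 0, 0.03, 0, 0],
    [0.4, 0, 0.01, 0, 0],
    [0.4, 0, 0, 0, 0],
  ],
)

```text
time: 6.0
tool_pos: [0.5479, 0.0101, 0.246]
tool_rot: [3.141, -0.0, 3.112]
contact_force: [0.7, -0.3, -4.7]
opening: 0.0493
grip_force: 35.0
```

Run:
```python
from h import *
s=observe(); print(s["tool_pos"],s["tool_rot"],s["opening"],s["grip_force"],s["contact_force"])
b,_=read_camera("side")
save(cv2.resize(b[90:260,170:370],(600,510),interpolation=cv2.INTER_CUBIC),"carry")
```

```text
[0.54793009 0.01010194 0.24597319] [ 3.14147744e+00 -2.79351312e-04  3.11234005e+00] 0.04929466553481996 34.99773167073727 [ 0.66889943 -0.26933839 -4.70678308]
```

View pics/carry.png

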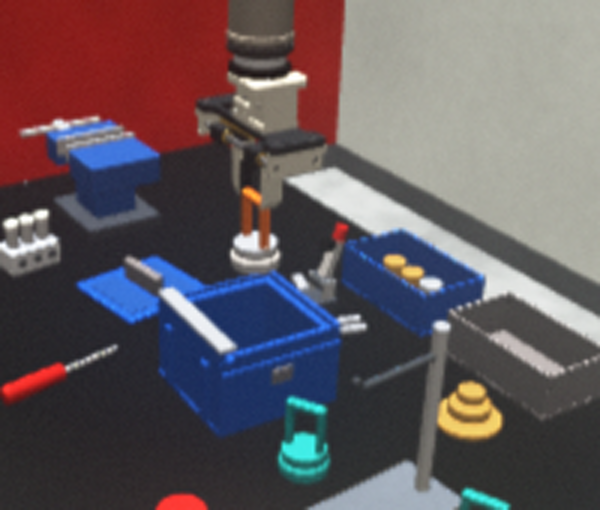

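The picture shows the gauge upright in the gripper at (257,235), over the case at (250,330). The hook at (400,365) is empty. I lower it now.

>>> send_rows(
  targets=[
    [0.4, 0, 0.011, -0.02, 0],
    [0.4, 0, 0, -0.03, 0],
    [0.4, 0, 0, -0.03, 0],
    [0.4, 0, 0, -0.03, 0],
    [0.4, 0, 0, -0.03, 0],
  ],
)

```text
time: 6.55
tool_pos: [0.5481, 0.0178, 0.1053]
tool_rot: [-3.141, 0.001, 3.108]
contact_force: [0.9, -0.9, -4.3]
opening: 0.0487
grip_force: 35.0
```

>>> send_rows(
  targets=[
    [0.4, 0, 0, -0.015, 0],
    [0.4, 0, 0, -0.01, 0],
    [0.4, 0, 0, -0.005, 0],
    [0.4, 0, 0, -0.005, 0],
    [0.4, 0, 0, -0.003, 0],
  ],
)

```text
time: 7.05
tool_pos: [0.5487, 0.0194, 0.0686]
tool_rot: [-3.142, 0.001, 3.109]
contact_force: [-0.5, 1.0, -3.7]
opening: 0.0488
grip_force: 35.0
```

>>> send_rows(
  targets=[
    [0.4, 0, 0, -0.002, 0],
    [0.4, 0, 0, -0.002, 0],
  ],
)

```text
time: 7.25
tool_pos: [0.5485, 0.0198, 0.0645]
tool_rot: [-3.142, 0.001, 3.11]
contact_force: [0.4, 0.1, -5.7]
opening: 0.0491
grip_force: 35.0
```

>>> send_rows(
  targets=[
    [0.4, 0, 0, -0.002, 0],
    [0.4, 0, 0, -0.001, 0],
    [0.4, 0, 0, 0, 0],
  ],
)

```text
time: 7.55
tool_pos: [0.5481, 0.0198, 0.0611]
tool_rot: [3.142, -0.0, 3.11]
contact_force: [-0.3, 0.2, -4.4]
opening: 0.0492
grip_force: 35.0
```

>>> send_rows(
  targets=[
    [0.4, 0, 0, -0.001, 0],
    [0.4, 0, 0, 0, 0],
  ],
)

```text
time: 7.75
tool_pos: [0.5484, 0.0198, 0.061]
tool_rot: [-3.142, 0.001, 3.11]
contact_force: [-2.6, -0.5, 3.3]
opening: 0.0486
grip_force: 35.0
```

Contact: the floor now carries the weight. I let go and rise.

>>> send_rows(
  targets=[
    [0.57, 0, 0, 0, 0],
    [0.62, 0, 0, 0, 0],
    [0.68, 0, 0, 0, 0],
    [0.7, 0, 0, 0, 0],
    [0.7, 0, 0, 0, 0],
  ],
)

```text
time: 8.25
tool_pos: [0.5482, 0.0198, 0.0601]
tool_rot: [3.141, 0.0, 3.11]
contact_force: [0.4, -0.2, -0.6]
opening: 0.0639
grip_force: 0.0
```

>>> send_rows(
  targets=[
    [0.7, 0, 0, 0.01, 0],
    [0.7, 0, 0, 0.03, 0],
    [0.7, 0, 0, 0.04, 0],
    [0.7, 0, 0, 0.04, 0],
    [0.7, 0, 0, 0.04, 0],
  ],
)

```text
time: 8.75
tool_pos: [0.5479, 0.0198, 0.2226]
tool_rot: [3.142, 0.001, 3.11]
contact_force: [1.0, -0.1, -0.3]
opening: 0.0642
grip_force: 0.0
```

>>> send_rows(
  targets=[
    [0.7, 0, 0.05, 0.01, -0.14],
    [0.7, 0, 0.05, 0, -0.14],
    [0.7, 0, 0.05, 0, -0.14],
    [0.7, 0, 0.05, 0, -0.14],
    [0.7, 0, 0.05, 0, -0.14],
  ],
)

```text
time: 9.25
tool_pos: [0.5482, 0.2627, 0.2306]
tool_rot: [3.141, 0.001, 2.426]
contact_force: [1.0, 0.1, -0.1]
opening: 0.0644
grip_force: 0.0
```

>>> send_rows(
  targets=[
    [0.7, 0, 0.03, 0, -0.14],
    [0.6, 0, 0.03, 0, -0.14],
    [0.5, 0, 0.005, 0, -0.14],
    [0.5, 0, 0, 0, -0.14],
    [0.5, 0, 0, 0, -0.138],
  ],
)

```text
time: 9.75
tool_pos: [0.5482, 0.3265, 0.2301]
tool_rot: [3.141, 0.0, 1.729]
contact_force: [0.4, -0.5, -0.9]
opening: 0.0463
grip_force: 0.0
```

Run:
```python
from h import *
s=observe(); print(s["tool_pos"],s["tool_rot"],s["opening"])
fr=np.mean([read_camera("top")[0].astype(float) for _ in range(4)],0).astype(np.uint8); np.save("/tmp/t2.npy",fr)
o=pix(mask(fr,5,25,120,255,110),(215,285,150,215)); v,u=np.nonzero(o); p=cast("top",np.c_[u,v],.105); print(len(u),"gauge bar",np.round(p.mean(0),1),cv2.minAreaRect(p[:,:2].astype(np.float32)))
save(cv2.resize(fr[110:230,115:295],(720,480),interpolation=cv2.INTER_CUBIC),"placed")
```

```text
[0.54817518 0.3264875  0.23011156] [3.14128658e+00 1.58525202e-06 1.72911780e+00] 0.04631400373686655
21 gauge bar [546.3  16.5 105. ] ((545.4508666992188, 22.600257873535156), (48.46413803100586, 9.22610092163086), 85.69607543945312)
```

View pics/placed.png

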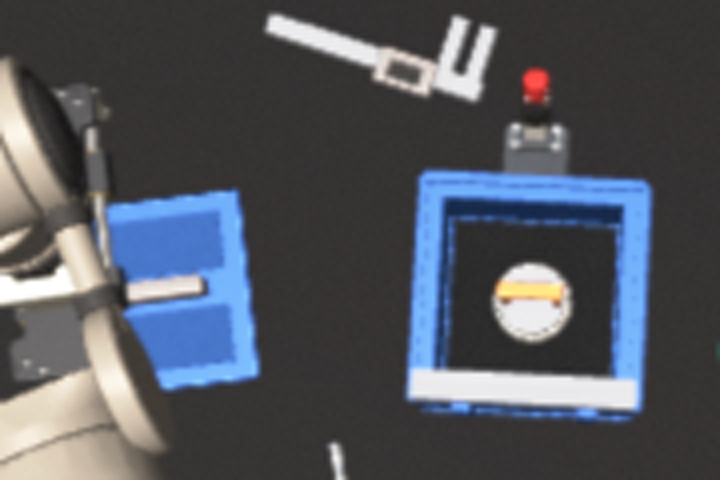

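The picture shows the gauge upright on the black floor in the case at (532,298). The lid is at (180,290), partly under the arm. Next I grasp the rib.

>>> send_rows(
  targets=[
    [0.5, 0.003, 0.01, -0.03, -0.017],
    [0.5, 0, 0, -0.04, 0],
    [0.5, 0, 0, -0.04, 0],
    [0.5, 0, 0, -0.04, 0],
    [0.5, 0, 0, -0.03, 0],
  ],
)

```text
time: 10.45
tool_pos: [0.5505, 0.3353, 0.0472]
tool_rot: [-3.139, 0.001, 1.72]
contact_force: [-0.5, 0.1, -0.3]
opening: 0.046
grip_force: 0.0
```

>>> send_rows(
  targets=[
    [0.5, 0, 0, -0.02, 0],
    [0.5, 0, 0, -0.01, 0],
    [0.5, 0, 0, -0.006, 0],
    [0.5, 0, 0, 0, 0],
  ],
)

```text
time: 10.85
tool_pos: [0.5517, 0.336, 0.0137]
tool_rot: [3.141, -0.0, 1.718]
contact_force: [-0.1, 0.1, 0.6]
opening: 0.0459
grip_force: 0.0
```

Run:
```python
from h import *
from scipy.ndimage import map_coordinates
s=observe(); print(s["tool_pos"],s["tool_rot"],s["contact_force"])
im=np.load("/tmp/t2.npy").astype(float); B=im[...,2]-0.5*im[...,0]
# subpixel half-level edges of the case's blue outline
def cross(prof,thr):
    i=np.nonzero((prof[:-1]<thr)&(prof[1:]>=thr))[0]; return None if not len(i) else i[0]+(thr-prof[i[0]])/(prof[i[0]+1]-prof[i[0]])
L=[];R=[];F=[];I=[]
for v in range(160,203):
    a=cross(B[v,205:230],60); b=cross(B[v,290:265:-1],60)
    if a is not None:L.append((205+a,v))
    if b is not None:R.append((290-b,v))
for u in range(224,272):
    if not 238<u<260:
        a=cross(B[140:165,u],60); 
        if a is not None:F.append((u,140+a))
    a=cross(im[195:212,u,0],115); 
    if a is not None:I.append((u,195+a))
for n,pts,zp in(("left",L,.118),("right",R,.118),("far",F,.120),("lipin",I,.131)):
    p=cast("top",pts,zp); c,w=line(p); res=np.abs((p[:,:2]-c)@[-w[1],w[0]]).std(); print(n,len(pts),np.round(c,1),round(float(np.degrees(np.arctan2(w[1],w[0]))),2),"res",round(res,2))
print(B[180,208:224].round(),B[180,270:286].round())
```

```text
[0.55165807 0.3359547  0.01371905] [ 3.14134757e+00 -8.01547866e-05  1.71771655e+00] [-0.09027193  0.13276809  0.56503436]
left 43 [535.1 115.3] -1.88 res 0.09
right 43 [563.5 -74. ] -1.87 res 0.17
far 27 [640.6  25.6] 88.08 res 0.1
lipin 47 [481.5  32.6] 88.25 res 2.14
[ 22.  23.  22.  22.  23.  23.  23.  23.  22.  55. 159. 191. 192. 192.
 192. 193.] [192. 194. 194. 193. 194. 194. 148.  60.  26.  26.  24.  23.  24.  23.
  24.  25.]
```

>>> send_rows(
  targets=[
    [0.3, 0, 0, 0, 0],
    [0.1, 0, 0, 0, 0],
    [0.1, 0, 0, 0, 0],
    [0.1, 0, 0, 0, 0],
    [0.1, 0, 0, 0, 0],
  ],
  grip_force=40,
)

```text
time: 11.35
tool_pos: [0.5516, 0.336, 0.0138]
tool_rot: [3.141, -0.0, 1.717]
contact_force: [-0.2, 0.3, -0.4]
opening: 0.0116
grip_force: 0.0
```

>>> send_rows(
  targets=[
    [0.1, 0, 0, 0, 0],
    [0.1, 0, 0, 0, 0],
    [0.1, 0, 0, 0, 0],
    [0.1, 0, 0, 0.01, 0],
  ],
)

```text
time: 11.75
tool_pos: [0.5504, 0.3355, 0.0224]
tool_rot: [-3.139, 0.001, 1.717]
contact_force: [-0.6, -0.2, 0.5]
opening: 0.0092
grip_force: 0.0
```

Run:
```python
from h import *
s=observe(); print(s["tool_pos"],s["opening"],s["grip_force"],s["contact_force"])
a,_=read_camera("top"); b,_=read_camera("side")
save(np.hstack([cv2.resize(a[140:230,105:205],(400,360),interpolation=cv2.INTER_CUBIC),cv2.resize(b[130:220,170:270],(400,360),interpolation=cv2.INTER_CUBIC)]),"rib")
```

```text
[0.55042511 0.33547025 0.02244423] 0.009202700325294562 0.0 [-0.55192633 -0.16535751  0.54575091]
```

View pics/rib.png

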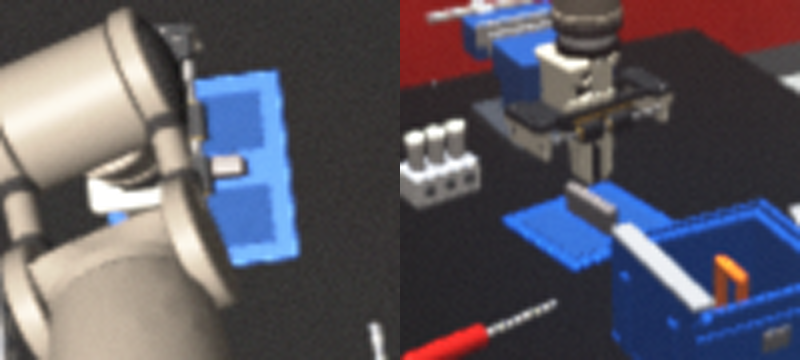

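The right-hand view shows the shut fingers at about (595,180), behind or above the rib at (590,200) rather than around it. I measure both in the side camera.

Run:
```python
from h import *
im,d,P=cloud("side"); s=observe()
c=calibration("side"); K=np.array(c["intrinsics"]); W=np.array(c["world_to_cam"])
def proj(p): q=W@np.r_[p,1]; return K[0,0]*q[0]/-q[2]+K[0,2], K[1,1]*-q[1]/-q[2]+K[1,2]
print("TCP px",proj(s["tool_pos"]), "rib ctr/ends", [np.round(proj([.551+dx,.337+dy,.042]),1) for dx,dy in((0,0),(-.006,.045),(.006,-.045))])
for v in range(168,190,2): print(v,[(u,*np.round(P[v,u]*1000).astype(int)) for u in range(210,226,3)])
D=np.load("/tmp/side0.npz"); im0,P0=D["im"],D["P"]
hsv=cv2.cvtColor(im0,cv2.COLOR_RGB2HSV); m=(hsv[...,1]<70)&(P0[...,2]>.03)&(P0[...,2]<.05)&(abs(P0[...,0]-.551)<.04)&(abs(P0[...,1]-.337)<.07)
v,u=np.nonzero(m); print(len(u),u.min(),u.max(),v.min(),v.max(),P0[m].mean(0)); print(cv2.minAreaRect((P0[m][:,:2]*1000).astype(np.float32)))
```

```text
TCP px (np.float64(217.86854834660315), np.float64(181.16942928594958)) rib ctr/ends [array([217.5, 178. ]), array([212.1, 174.5]), array([223.1, 181.5])]
168 [(210, np.int64(604), np.int64(527), np.int64(2)), (213, np.int64(531), np.int64(341), np.int64(98)), (216, np.int64(537), np.int64(321), np.int64(105)), (219, np.int64(555), np.int64(326), np.int64(98)), (222, np.int64(572), np.int64(328), np.int64(93)), (225, np.int64(674), np.int64(492), np.int64(-1))]
170 [(210, np.int64(599), np.int64(518), np.int64(-5)), (213, np.int64(530), np.int64(339), np.int64(88)), (216, np.int64(536), np.int64(319), np.int64(96)), (219, np.int64(560), np.int64(336), np.int64(83)), (222, np.int64(572), np.int64(329), np.int64(82)), (225, np.int64(665), np.int64(475), np.int64(-3))]
172 [(210, np.int64(585), np.int64(490), np.int64(-1)), (213, np.int64(529), np.int64(338), np.int64(78)), (216, np.int64(536), np.int64(320), np.int64(85)), (219, np.int64(557), np.int64(330), np.int64(75)), (222, np.int64(570), np.int64(325), np.int64(74)), (225, np.int64(656), np.int64(457), np.int64(-4))]
174 [(210, n
[... 1908 characters left out ...]
(525), np.int64(335), np.int64(7)), (216, np.int64(541), np.int64(335), np.int64(2)), (219, np.int64(544), np.int64(309), np.int64(13)), (222, np.int64(552), np.int64(294), np.int64(18)), (225, np.int64(466), np.int64(102), np.int64(133))]
188 [(210, np.int64(503), np.int64(322), np.int64(8)), (213, np.int64(515), np.int64(316), np.int64(7)), (216, np.int64(527), np.int64(308), np.int64(8)), (219, np.int64(541), np.int64(303), np.int64(6)), (222, np.int64(549), np.int64(290), np.int64(11)), (225, np.int64(462), np.int64(93), np.int64(129))]
50 211 223 175 184 [0.5453644  0.33183215 0.03734684]
((547.9031372070312, 331.6133117675781), (18.22197151184082, 90.68572998046875), 5.989742755889893)
```

Run:
```python
from h import *
c=calibration("side"); K=np.array(c["intrinsics"]); W=np.array(c["world_to_cam"])
def proj(p): q=W@np.r_[p,1]; return np.round([K[0,0]*q[0]/-q[2]+K[0,2], K[1,1]*-q[1]/-q[2]+K[1,2]],1)
P0=np.load("/tmp/side0.npz")["P"]; t=np.array([.2123,.4797,.1885]); print("start TCP px",proj(t))
m=(np.hypot(P0[...,0]-t[0],P0[...,1]-t[1])<.075)&(P0[...,2]>.1)&(P0[...,2]<.4)
v,u=np.nonzero(m); print("lowest v",v.max(), np.round(np.sort(P0[m][:,2])[:8],3))
for vv in range(v.max()-14,v.max()+1,2): print(vv,[(a,*np.round(P0[vv,a]*1000).astype(int).tolist()) for a in u[v==vv][::3]])
s=observe(); im,d,P=cloud("side"); t=s["tool_pos"]
m=(np.hypot(P[...,0]-t[0],P[...,1]-t[1])<.04)&(P[...,2]>.048)&(P[...,2]<.4); v,u=np.nonzero(m); print(t,s["qpos"],"now lowest",np.round(np.sort(P[m][:,2])[:12],3))
```

```text
start TCP px [133.2 153.2]
lowest v 150 [0.223 0.224 0.224 0.225 0.226 0.226 0.228 0.228]
136 []
138 [(np.int64(136), 244, 522, 239)]
140 [(np.int64(126), 179, 426, 275), (np.int64(129), 190, 421, 275), (np.int64(132), 225, 520, 234), (np.int64(135), 239, 522, 231)]
142 [(np.int64(126), 177, 425, 267), (np.int64(129), 188, 418, 267)]
144 [(np.int64(126), 177, 430, 256), (np.int64(129), 188, 422, 257), (np.int64(132), 203, 436, 249)]
146 [(np.int64(127), 178, 421, 251), (np.int64(130), 190, 422, 248)]
148 [(np.int64(127), 177, 421, 242), (np.int64(130), 188, 418, 241)]
150 [(np.int64(128), 182, 431, 228), (np.int64(132), 198, 430, 225)]
[0.55219707 0.33628475 0.02474212] [ 4.28579291e-01  7.14789478e-01  1.36238597e+00 -3.64741153e-05
  1.06215369e+00  2.82500961e-01] now lowest [0.065 0.066 0.068 0.068 0.069 0.071 0.071 0.071 0.071 0.072 0.072 0.072]
```

The side-camera depth puts the real fingertips about 38 mm above the reported TCP, so they closed just over the rib. I correct the heights for that offset. Next I open and lower the rest of the way, watching the force.

>>> send_rows(
  targets=[
    [0.5, 0, 0, 0, 0],
    [0.5, 0, 0, 0, 0],
    [0.5, 0, 0, 0, 0],
    [0.5, 0, 0, 0, 0],
    [0.5, 0, 0, -0.01, 0],
  ],
)

```text
time: 12.45
tool_pos: [0.5525, 0.3364, 0.0145]
tool_rot: [3.139, -0.001, 1.717]
contact_force: [1.0, 0.2, -0.3]
opening: 0.043
grip_force: 0.0
```

>>> send_rows(
  targets=[
    [0.5, 0, 0, -0.01, 0],
    [0.5, 0, 0, -0.008, 0],
    [0.5, 0, 0, -0.005, 0],
    [0.5, 0, 0, 0, 0],
  ],
)

```text
time: 12.85
tool_pos: [0.5508, 0.3356, -0.0108]
tool_rot: [-3.14, 0.001, 1.717]
contact_force: [-1.1, -0.4, 0.3]
opening: 0.0456
grip_force: 0.0
```

>>> send_rows(
  targets=[
    [0.5, 0, 0, -0.005, 0],
    [0.5, 0, 0, -0.005, 0],
    [0.5, 0, 0, 0, 0],
  ],
)

```text
time: 13.15
tool_pos: [0.551, 0.3357, -0.0202]
tool_rot: [-3.141, 0.0, 1.717]
contact_force: [-0.5, 0.5, 0.3]
opening: 0.0455
grip_force: 0.0
```

>>> send_rows(
  targets=[
    [0.5, 0, 0, -0.005, 0],
    [0.3, 0, 0, 0, 0],
    [0.1, 0, 0, 0, 0],
    [0.1, 0, 0, 0, 0],
    [0.1, 0, 0, 0, 0],
  ],
)

```text
time: 13.65
tool_pos: [0.5515, 0.336, -0.0243]
tool_rot: [3.141, -0.0, 1.717]
contact_force: [-3.2, 0.6, 0.9]
opening: 0.0185
grip_force: 1.0
```

>>> send_rows(
  targets=[
    [0.1, 0, 0, 0, 0],
    [0.1, 0, 0, 0, 0],
    [0.1, 0, 0, 0, 0],
  ],
)

```text
time: 13.95
tool_pos: [0.5511, 0.3359, -0.0243]
tool_rot: [-3.141, 0.0, 1.717]
contact_force: [-4.2, -0.9, 3.1]
opening: 0.0158
grip_force: 40.0
```

Gripped: opening 15.8 mm, which is the rib. I lift it and carry it over the case.

>>> send_rows(
  targets=[
    [0.1, 0, 0, 0.01, 0],
    [0.1, 0, 0, 0.03, 0],
    [0.1, 0, 0, 0.05, 0],
    [0.1, 0, 0, 0.05, 0],
    [0.1, 0, 0, 0.05, 0],
  ],
)

```text
time: 14.45
tool_pos: [0.5514, 0.3357, 0.1675]
tool_rot: [3.141, 0.0, 1.717]
contact_force: [1.1, 0.4, -3.6]
opening: 0.0156
grip_force: 40.0
```

>>> send_rows(
  targets=[
    [0.1, 0.002, -0.025, 0, -0.04],
    [0.1, 0.002, -0.04, 0, -0.05],
    [0.1, 0.002, -0.04, 0, -0.05],
    [0.1, 0.002, -0.045, 0, -0.04],
    [0.1, 0.002, -0.045, 0, 0],
  ],
)

```text
time: 14.95
tool_pos: [0.5614, 0.1393, 0.1657]
tool_rot: [3.141, 0.0, 1.536]
contact_force: [1.5, -0.7, -3.6]
opening: 0.0157
grip_force: 40.0
```

>>> send_rows(
  targets=[
    [0.1, 0, -0.045, 0, 0],
    [0.1, 0, -0.04, 0, 0],
    [0.1, 0, -0.025, 0, 0],
    [0.1, 0, -0.01, 0, 0],
    [0.1, 0, 0, 0, 0],
  ],
)

```text
time: 15.45
tool_pos: [0.5616, 0.0199, 0.1656]
tool_rot: [3.141, 0.0, 1.535]
contact_force: [0.5, 0.2, -3.6]
opening: 0.0156
grip_force: 40.0
```

Run:
```python
from h import *
s=observe(); print(s["tool_pos"],s["tool_rot"],s["opening"],s["contact_force"])
fr=np.mean([read_camera("top")[0].astype(float) for _ in range(3)],0).astype(np.uint8); np.save("/tmp/t3.npy",fr); sd,d,P=cloud("side"); np.savez("/tmp/s3.npz",im=sd,d=d,P=P)
save(np.hstack([cv2.resize(fr[130:230,200:300],(400,400),interpolation=cv2.INTER_CUBIC),cv2.resize(sd[110:240,190:320],(400,400),interpolation=cv2.INTER_CUBIC)]),"hover")
```

```text
[0.56156093 0.01985657 0.1656376 ] [3.14131621e+00 8.52497821e-06 1.53468467e+00] 0.015564308963222293 [ 0.53330036  0.20690402 -3.55287527]
```

View pics/hover.png

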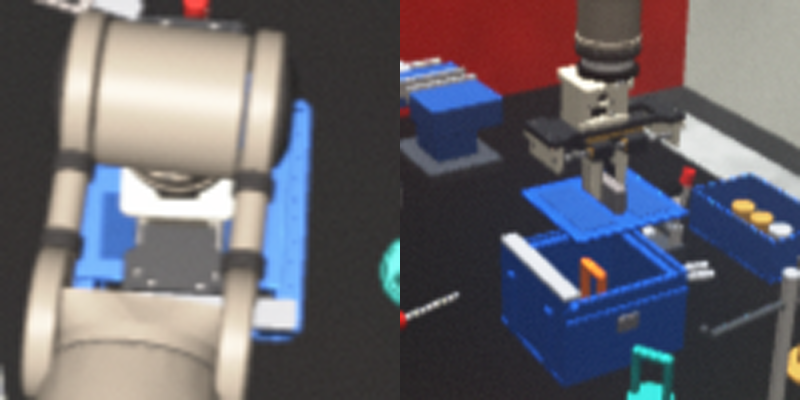

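The picture shows the lid held level at right-hand crop (605,205), above the case at (595,310). The clamp is open at (685,190). I measure the lid's centre.

Run:
```python
from h import *
D=np.load("/tmp/s3.npz"); im,P=D["im"],D["P"]; z=P[...,2]
b=mask(im,95,125,110)>0; m=b&(z>.17)&(z<.22)&(P[...,0]>.42)&(P[...,0]<.66)&(abs(P[...,1]-.02)<.12)
m=cv2.morphologyEx(m.astype(np.uint8),cv2.MORPH_OPEN,np.ones((3,3)))
v,u=np.nonzero(m); p=cast("side",np.c_[u,v],.196); print(len(u),cv2.minAreaRect(p[:,:2].astype(np.float32)))
q=P[m>0]; A=np.c_[q[:,:2]-[.56,.02],np.ones(len(q))]; k=np.linalg.lstsq(A,q[:,2],rcond=None)[0]; print("plane tilt x,y, z0",k)
# top: lid blue by height
t,d,Q=cloud("top"); z=Q[...,2]; m=((mask(t,95,125,110)>0)&(z>.165)&(z<.22)).astype(np.uint8); m=pix(m,(205,290,140,225)); m=cv2.medianBlur(m*255,3)>0
v,u=np.nonzero(m); p=cast("top",np.c_[u,v],.196); print("top",len(u),cv2.minAreaRect(p[:,:2].astype(np.float32)))
L=[(u[v==r].min()-.5,r) for r in range(180,198) if (v==r).any()]; R=[(u[v==r].max()+.5,r) for r in range(165,198) if (v==r).any()]
for n,e in(("L",L),("R",R)):
    if len(e)>4: c,w=line(cast("top",e,.196)); print(n,len(e),c,np.degrees(np.arctan2(w[1],w[0])))
# case from side camera, initial clean view: blue, near z .118
D=np.load("/tmp/side0.npz"); im,P=D["im"],D["P"]; z=P[...,2]
```

```text
627 ((557.0354614257812, 16.375511169433594), (161.03338623046875, 163.7433319091797), 88.03004455566406)
plane tilt x,y, z0 [0.00709603 0.0043969  0.1952818 ]
top 423 ((532.0604248046875, 26.209392547607422), (153.9489288330078, 96.35393524169922), 88.45284271240234)
L 18 [518.02313 100.75983] -5.5899463
R 29 [539.44196  -50.964622] 0.7982598
```

Run:
```python
from h import *
im=np.load("/tmp/top0.npz")["im"].astype(float); B=im[...,2]-0.5*im[...,0]
def cross(p,t):
    i=np.nonzero((p[:-1]<t)&(p[1:]>=t))[0]; return None if not len(i) else i[0]+(t-p[i[0]])/(p[i[0]+1]-p[i[0]])
def edges(cols,rows,uo,vo,z,thr):
    out={}
    L=[(uo[0]+a,v) for v in rows if (a:=cross(B[v,uo[0]:uo[1]],thr)) is not None]; R=[(uo[3]-a,v) for v in rows if (a:=cross(B[v,uo[3]:uo[2]:-1],thr)) is not None]
    F=[(u,vo[0]+a) for u in cols if (a:=cross(B[vo[0]:vo[1],u],thr)) is not None]; N=[(u,vo[3]-a) for u in cols if (a:=cross(B[vo[3]:vo[2]:-1,u],thr)) is not None]
    for n,e in zip("LRFN",(L,R,F,N)):
        p=cast("top",e,z); c,w=line(p); out[n]=(c,w); print(n,len(e),np.round(c,1),round(float(np.degrees(np.arctan2(w[1],w[0]))),2),round(float(np.abs((p[:,:2]-c)@[-w[1],w[0]]).std()),2))
    def X(a,b): A=np.c_[out[a][1],-out[b][1]]; t=np.linalg.solve(A,out[b][0]-out[a][0]); return out[a][0]+t[0]*out[a][1]
    cs=np.array([X("L","F"),X("L","N"),X("R","F"),X("R","N")]); print("centre",cs.mean(0),"size x",np.linalg.norm(cs[0]-cs[1]),"y",np.linalg.norm(cs[0]-cs[2]))
print("lid");edges(range(140,172),range(168,200),(120,140,170,190),(150,172,195,220),.006,105)
rib=pix(mask(im.astype(np.uint8),0,180,0,70,90),(130,180,170,195)); v,u=np.nonzero(rib); print("rib u mean", cast("top",[[u.mean(),v.mean()]],.042), cast("top",[[u.min()-.5,v.mean()],[u.max()+.5,v.mean()]],.042)[:,1])
print("case");edges([*range(224,236),*range(262,270)],range(165,200),(205,230,265,290),(140,165,200,222),.118,105)
```

```text
lid
L 32 [547.1 416.8] 8.04 0.18
R 32 [549.7 258.3] 8.39 0.24
F 32 [634.  336.4] -81.89 0.21
N 32 [470.3 329.5] -81.72 0.22
centre [551.45575 338.01428] size x 163.21974 y 156.68521
rib u mean [[550.44190951 335.92274724  42.        ]] [381.13153018 288.40681045]
case
L 35 [545.8 113.4] -1.89 0.15
R 35 [545.7 -71.6] -1.92 0.13
F 20 [640.2  55. ] 87.99 0.13
N 20 [448.7  27.1] 87.99 2.17
centre [543.7268    20.947697] size x 190.41797 y 184.97377
```

Run:
```python
from h import *
def rect(m,z,n):
    m=cv2.morphologyEx(m.astype(np.uint8),cv2.MORPH_OPEN,np.ones((2,2))); v,u=np.nonzero(m); p=cast("side",np.c_[u,v],z)[:,:2].astype(np.float32); r=cv2.minAreaRect(p); print(n,len(u),np.round(r[0],1),np.round(r[1],1),round(r[2],2)); return p
D=np.load("/tmp/side0.npz"); im,P=D["im"],D["P"]; x,y,z=P[...,0],P[...,1],P[...,2]
rect((mask(im,95,125,110)>0)&(z<.03)&(abs(x-.551)<.12)&(abs(y-.337)<.12),.006,"lid bench side")
p=rect((mask(im,0,180,0,70,130)>0)&(z>.115)&(z<.15)&(abs(x-.468)<.05)&(abs(y-.02)<.12),.131,"lip side")
w=(mask(im,95,125,110)>0)&(z>.104)&(z<.135)&(abs(x-.547)<.12)&(abs(y-.02)<.12)
rect(w,.118,"case rim side")
D=np.load("/tmp/s3.npz"); im,P=D["im"],D["P"]; x,y,z=P[...,0],P[...,1],P[...,2]
rect((mask(im,0,180,0,70,130)>0)&(z>.115)&(z<.15)&(abs(x-.468)<.05)&(abs(y-.02)<.12),.131,"lip side now")
im=np.load("/tmp/t2.npy"); m=pix(mask(im,0,180,0,60,130),(215,285,200,216))>0; v,u=np.nonzero(m); p=cast("top",np.c_[u,v],.131)[:,:2].astype(np.float32); print("lip top",cv2.minAreaRect(p))
```

```text
lid bench side 435 [546.2 319.2] [172.9 170.8] 8.34
lip side 161 [462.7   8. ] [179.2  26.2] 88.59
case rim side 509 [5.39e+02 5.00e-01] [193.  195.4] 88.99
lip side now 159 [462.7   8. ] [179.2  26.3] 88.42
lip top ((468.1056213378906, 24.85791015625), (173.5751953125, 24.621519088745117), 88.08434295654297)
```

>>> send_rows(
  targets=[
    [0.1, 0.001, 0, -0.02, 0],
    [0.1, 0.001, 0, -0.02, 0],
    [0.1, 0, 0, -0.015, 0],
    [0.1, 0, 0, -0.005, 0],
    [0.1, 0, 0, 0, 0],
  ],
)

```text
time: 16.2
tool_pos: [0.5631, 0.0217, 0.105]
tool_rot: [-3.14, -0.0, 1.538]
contact_force: [-0.3, 0.7, -3.3]
opening: 0.0155
grip_force: 40.0
```

>>> send_rows(
  targets=[
    [0.1, 0, 0, -0.003, 0],
    [0.1, 0, 0, -0.002, 0],
    [0.1, 0, 0, 0, 0],
  ],
  grip_force=10,
)

```text
time: 16.5
tool_pos: [0.5636, 0.021, 0.1008]
tool_rot: [3.141, 0.0, 1.537]
contact_force: [0.8, 0.6, -3.9]
opening: 0.016
grip_force: 10.0
```

>>> send_rows(
  targets=[
    [0.1, 0, 0, -0.002, 0],
    [0.1, 0, 0, -0.001, 0],
    [0.1, 0, 0, 0, 0],
  ],
)

```text
time: 16.8
tool_pos: [0.5634, 0.0209, 0.0975]
tool_rot: [-3.141, -0.0, 1.537]
contact_force: [0.2, -0.4, -3.4]
opening: 0.0161
grip_force: 10.0
```

>>> send_rows(
  targets=[
    [0.1, 0, 0, -0.001, 0],
    [0.1, 0, 0, 0, 0],
  ],
)

```text
time: 17.0
tool_pos: [0.5634, 0.0209, 0.0964]
tool_rot: [-3.141, -0.0, 1.537]
contact_force: [-0.6, 0.3, -3.2]
opening: 0.0162
grip_force: 10.0
```

>>> send_rows(
  targets=[
    [0.1, 0, 0, -0.001, 0],
    [0.1, 0, 0, 0, 0],
  ],
)

```text
time: 17.2
tool_pos: [0.5636, 0.0209, 0.0957]
tool_rot: [3.141, 0.0, 1.537]
contact_force: [0.5, -0.8, -4.0]
opening: 0.0157
grip_force: 10.0
```

>>> send_rows(
  targets=[
    [0.1, 0, 0, -0.001, 0],
    [0.1, 0, 0, 0, 0],
  ],
)

```text
time: 17.4
tool_pos: [0.5634, 0.0209, 0.095]
tool_rot: [3.141, 0.0, 1.537]
contact_force: [-3.0, 0.2, 2.4]
opening: 0.0162
grip_force: 10.0
```

>>> send_rows(
  targets=[
    [0.1, 0, 0, -0.001, 0],
    [0.1, 0, 0, 0, 0],
  ],
)

```text
time: 17.6
tool_pos: [0.563, 0.0209, 0.0937]
tool_rot: [-3.141, 0.0, 1.537]
contact_force: [-5.2, -0.1, 2.6]
opening: 0.0163
grip_force: 10.1
```

>>> send_rows(
  targets=[
    [0.1, 0, 0, -0.001, 0],
    [0.1, 0, 0, 0, 0],
  ],
)

```text
time: 17.8
tool_pos: [0.563, 0.021, 0.0926]
tool_rot: [-3.141, 0.0, 1.537]
contact_force: [-6.0, -0.2, 3.7]
opening: 0.0166
grip_force: 10.1
```

>>> send_rows(
  targets=[
    [0.1, 0, 0, 0, 0],
    [0.1, 0, 0, -0.001, 0],
    [0.1, 0, 0, 0, 0],
  ],
  grip_force=4,
)

```text
time: 18.1
tool_pos: [0.5635, 0.0209, 0.0915]
tool_rot: [3.141, -0.0, 1.537]
contact_force: [-2.6, -0.5, 1.4]
opening: 0.0177
grip_force: 4.0
```

Run:
```python
from h import *
s=observe(); print(s["tool_pos"],s["contact_force"],s["torque"],s["opening"])
Q=[cloud("side") for _ in range(3)]; im=Q[0][0]; P=np.mean([q[2] for q in Q],0); x,y,z=P[...,0],P[...,1],P[...,2]
m=(mask(im,95,125,110)>0)&(z>.105)&(z<.15)&(abs(x-.555)<.075)&(abs(y-.01)<.07); m=cv2.erode(m.astype(np.uint8),np.ones((3,3)))>0
q=P[m]
for _ in range(3):
    A=np.c_[q[:,0]-.5634,q[:,1]-.021,np.ones(len(q))]; k=np.linalg.lstsq(A,q[:,2],rcond=None)[0]; r=q[:,2]-A@k; q=q[abs(r)<2.5*r.std()]
print(len(q),"slopes",k,r.std())
save(cv2.resize(im[140:250,190:330],(763,600),interpolation=cv2.INTER_CUBIC),"tilt")
```

```text
[0.56350634 0.02094756 0.09154953] [-2.6406536  -0.48273213  1.3959663 ] [-0.08394424  0.40439439  0.01081443] 0.01772104530747669
323 slopes [0.06040653 0.00772413 0.12241944] 0.0010462305629264984
```

View pics/tilt.png

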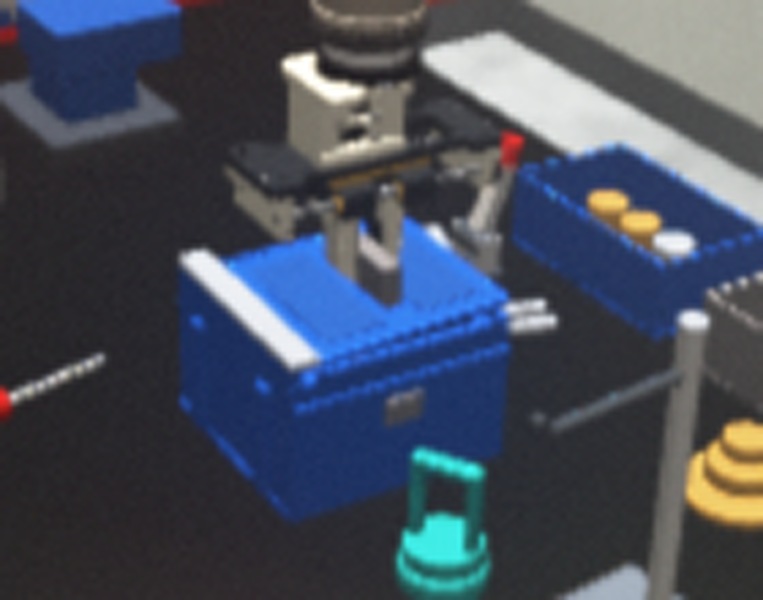

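The picture shows the lid tilted about 3.4° at (370,295), near end low beside the steel lip at (250,305) and far end on the far rim. The clamp is open at (505,180). I slide it under the lip.

>>> send_rows(
  targets=[
    [0.1, -0.002, 0, 0, 0],
    [0.1, -0.002, 0, 0, 0],
    [0.1, -0.002, 0.0002, 0, 0],
    [0.1, 0, 0, 0, 0],
  ],
  grip_force=7,
)

```text
time: 18.65
tool_pos: [0.5572, 0.0211, 0.0914]
tool_rot: [-3.141, -0.0, 1.537]
contact_force: [0.3, -0.9, -2.1]
opening: 0.0172
grip_force: 6.9
```

>>> send_rows(
  targets=[
    [0.1, -0.002, 0, 0, 0],
    [0.1, -0.002, 0.0002, 0, 0],
    [0.1, 0, 0, 0, 0],
  ],
)

```text
time: 18.95
tool_pos: [0.5529, 0.0214, 0.0915]
tool_rot: [-3.141, -0.0, 1.537]
contact_force: [-0.1, 0.1, -0.8]
opening: 0.0168
grip_force: 6.9
```

>>> send_rows(
  targets=[
    [0.1, -0.002, 0, 0, 0],
    [0.1, 0, 0, 0, 0],
  ],
)

```text
time: 19.15
tool_pos: [0.5511, 0.0213, 0.0915]
tool_rot: [-3.141, -0.0, 1.537]
contact_force: [-0.1, 0.5, -1.9]
opening: 0.0172
grip_force: 6.9
```

>>> send_rows(
  targets=[
    [0.1, -0.002, 0.0002, 0, 0],
    [0.1, 0, 0, 0, 0],
  ],
)

```text
time: 19.35
tool_pos: [0.5491, 0.0216, 0.0915]
tool_rot: [-3.141, 0.0, 1.537]
contact_force: [-1.6, -0.9, -1.8]
opening: 0.017
grip_force: 6.9
```

>>> send_rows(
  targets=[
    [0.1, -0.001, 0, 0, 0],
    [0.1, 0, 0, 0, 0],
  ],
)

```text
time: 19.55
tool_pos: [0.5484, 0.0216, 0.0915]
tool_rot: [3.142, -0.0, 1.537]
contact_force: [0.2, 0.2, -2.5]
opening: 0.0169
grip_force: 6.9
```

>>> send_rows(
  targets=[
    [0.1, -0.001, 0, 0, 0],
    [0.1, 0, 0, 0, 0],
  ],
)

```text
time: 19.75
tool_pos: [0.5474, 0.0215, 0.0915]
tool_rot: [-3.142, 0.0, 1.537]
contact_force: [0.5, 0.3, -4.1]
opening: 0.017
grip_force: 6.9
```

>>> send_rows(
  targets=[
    [0.1, -0.001, 0, 0, 0],
    [0.1, 0, 0, 0, 0],
  ],
)

```text
time: 19.95
tool_pos: [0.5459, 0.0216, 0.0913]
tool_rot: [-3.14, -0.0, 1.537]
contact_force: [-0.4, -1.6, -4.1]
opening: 0.0156
grip_force: 7.0
```

```bash
cat >> h.py <<'E'
def plane():
    s=observe(); print(s["time"],s["tool_pos"],s["contact_force"],s["opening"])
    Q=[cloud("side") for _ in range(3)]; im=Q[0][0]; P=np.mean([q[2] for q in Q],0); x,y,z=P[...,0],P[...,1],P[...,2]
    m=(mask(im,95,125,110)>0)&(z>.1)&(z<.15)&(abs(x-.547)<.07)&(abs(y-.005)<.07); m=cv2.erode(m.astype(np.uint8),np.ones((3,3)))>0; q=P[m]
    for _ in range(3):
        A=np.c_[q[:,0]-.547,q[:,1]-.021,np.ones(len(q))]; k=np.linalg.lstsq(A,q[:,2],rcond=None)[0]; r=q[:,2]-A@k; q=q[abs(r)<2.5*r.std()]
    print(len(q),"slopes x,y, z0",k.round(4),r.std().round(4)); return im
E
python3 -c "
from h import *
plane()"
```

```text
19.95 [0.54587762 0.02158404 0.09126182] [-0.37733975 -1.55249581 -4.12310023] 0.015568877526089809
276 slopes x,y, z0 [-0.0007  0.0113  0.1213] 0.0009
```

The lid is now level in the grip, inside the rim, under the lip and about 4 mm above the seat. I lower it gently.

>>> send_rows(
  targets=[
    [0.1, 0, 0, -0.001, 0],
    [0.1, 0, 0, -0.001, 0],
    [0.1, 0, 0, 0, 0],
  ],
)

```text
time: 20.4
tool_pos: [0.5463, 0.0216, 0.0893]
tool_rot: [-3.141, -0.0, 1.537]
contact_force: [0.0, -0.4, -4.0]
opening: 0.0158
grip_force: 7.0
```

>>> send_rows(
  targets=[
    [0.1, 0, 0, -0.001, 0],
    [0.1, 0, 0, 0, 0],
  ],
)

```text
time: 20.6
tool_pos: [0.5464, 0.0215, 0.0884]
tool_rot: [-3.141, 0.0, 1.537]
contact_force: [0.4, 0.6, -3.7]
opening: 0.0161
grip_force: 7.0
```

>>> send_rows(
  targets=[
    [0.1, 0, 0, -0.001, 0],
    [0.1, 0, 0, 0, 0],
  ],
)

```text
time: 20.8
tool_pos: [0.5466, 0.0215, 0.088]
tool_rot: [3.141, 0.0, 1.537]
contact_force: [-1.1, -0.1, 1.3]
opening: 0.0159
grip_force: 7.0
```

```bash
python3 -c "
from h import *
plane()"
```

```text
20.8 [0.54656974 0.02153101 0.08800167] [-1.13156615 -0.06305417  1.27756995] 0.015895433020405324
254 slopes x,y, z0 [0.0028 0.0108 0.1181] 0.001
```

The lid is seated: its top is at z 0.118 and it is flat. I let go and rise.

>>> send_rows(
  targets=[
    [0.22, 0, 0, 0, 0],
    [0.28, 0, 0, 0, 0],
    [0.35, 0, 0, 0, 0],
    [0.35, 0, 0, 0, 0],
  ],
)

```text
time: 21.35
tool_pos: [0.5466, 0.0215, 0.0875]
tool_rot: [3.141, 0.0, 1.537]
contact_force: [0.6, -0.3, 0.3]
opening: 0.0315
grip_force: 0.0
```

>>> send_rows(
  targets=[
    [0.35, 0, 0, 0.01, 0],
    [0.35, 0, 0, 0.02, 0],
    [0.35, 0, 0, 0.03, 0],
    [0.35, 0, 0, 0.04, 0],
    [0.2, 0, 0, 0.04, 0.14],
  ],
)

```text
time: 21.85
tool_pos: [0.5462, 0.0216, 0.2296]
tool_rot: [3.141, -0.0, 1.679]
contact_force: [1.3, -0.7, -0.2]
opening: 0.0277
grip_force: 0.0
```

>>> send_rows(
  targets=[
    [0, -0.03, 0.04, 0, 0.143],
    [0, -0.03, 0.04, 0, 0.143],
    [0, -0.03, 0.04, 0, 0.143],
    [0, -0.03, 0.04, 0, 0.143],
    [0, -0.03, 0.04, 0, 0.143],
  ],
)

```text
time: 22.35
tool_pos: [0.3952, 0.2228, 0.2285]
tool_rot: [3.14, 0.001, 2.397]
contact_force: [0.7, 0.4, -0.1]
opening: 0.0004
grip_force: 0.0
```

Run:
```python
from h import *
plane()
fr=np.mean([read_camera("top")[0].astype(float) for _ in range(3)],0).astype(np.uint8); np.save("/tmp/t4.npy",fr)
r=pix(cv2.inRange(fr,(150,0,0),(255,90,90)),(235,262,118,150)); v,u=np.nonzero(r); print("red",len(u),u.min(),u.max(),v.min(),v.max(),cast("top",[[u.mean(),v.mean()]],.21))
lv,lu=np.nonzero(pix(mask(fr,0,180,0,70,90),(225,272,165,197))); p=cast("top",np.c_[lu,lv],.154); print("rib",len(lu),cv2.minAreaRect(p[:,:2].astype(np.float32)))
b=fr[...,2].astype(int); g=cv2.cvtColor(fr,cv2.COLOR_RGB2GRAY); print("col 250 rows",list(g[150:216,262])); print("row 190",list(g[172,212:284]))
```

```text
22.35 [0.3951723  0.22279408 0.22848227] [ 0.70565512  0.41891394 -0.13969179] 0.0003959210314204996
285 slopes x,y, z0 [0.003  0.0109 0.1181] 0.001
red 41 246 251 127 134 [[690.26986444  17.11953891 210.        ]]
rib 162 ((547.02490234375, 23.0936336517334), (86.4932632446289, 17.401662826538086), 88.04635620117188)
col 250 rows [np.uint8(53), np.uint8(53), np.uint8(52), np.uint8(61), np.uint8(109), np.uint8(158), np.uint8(163), np.uint8(125), np.uint8(157), np.uint8(168), np.uint8(168), np.uint8(165), np.uint8(140), np.uint8(122), np.uint8(117), np.uint8(119), np.uint8(118), np.uint8(118), np.uint8(117), np.uint8(117), np.uint8(117), np.uint8(117), np.uint8(117), np.uint8(118), np.uint8(118), np.uint8(118), np.uint8(117), np.uint8(125), np.uint8(164), np.uint8(170), np.uint8(172), np.uint8(172), np.uint8(172), np.uint8(173), np.uint8(172), np.uint8(173), np.uint8(174), np.uint8(151), np.uint8(126), np.uint8(118), np.uint8(117), np.uint8(115), np.uint8(117), np.uint8(116), np.uint8(119), np.uint8(119), np.uint8(118), np.uint8(118), np.uint8(118), np.uint8(118), np.uint8(117), np.ui
[... 593 characters left out ...]
), np.uint8(117), np.uint8(117), np.uint8(117), np.uint8(117), np.uint8(117), np.uint8(116), np.uint8(116), np.uint8(117), np.uint8(117), np.uint8(120), np.uint8(117), np.uint8(119), np.uint8(118), np.uint8(117), np.uint8(117), np.uint8(117), np.uint8(118), np.uint8(118), np.uint8(119), np.uint8(117), np.uint8(116), np.uint8(115), np.uint8(116), np.uint8(116), np.uint8(115), np.uint8(117), np.uint8(117), np.uint8(117), np.uint8(124), np.uint8(158), np.uint8(169), np.uint8(171), np.uint8(170), np.uint8(169), np.uint8(149), np.uint8(161), np.uint8(169), np.uint8(171), np.uint8(168), np.uint8(149), np.uint8(93), np.uint8(57), np.uint8(53), np.uint8(52), np.uint8(54), np.uint8(54), np.uint8(51)]
```

The lid is home: rib at (547,23) and the plane is flat. It sits about 2–3 mm off in y, within tolerance. The clamp handle's top is at (690,17). I go behind it with shut fingers.

>>> send_rows(
  targets=[
    [0, 0.04, -0.025, 0.002, 0.142],
    [0, 0.04, -0.025, 0.002, 0.142],
    [0, 0.04, -0.025, 0.002, 0.142],
    [0, 0.04, -0.025, 0.002, 0.142],
    [0, 0.04, -0.025, 0.002, 0.142],
  ],
)

```text
time: 23.15
tool_pos: [0.5986, 0.0929, 0.2374]
tool_rot: [-3.142, -0.0, 3.104]
contact_force: [0.8, 0.8, -0.5]
opening: 0.0002
grip_force: 0.0
```

>>> send_rows(
  targets=[
    [0, 0.045, -0.028, 0, 0],
    [0, 0.045, -0.028, 0, 0],
    [0, 0.04, -0.025, 0, 0],
    [0, 0, 0, 0, 0],
  ],
)

```text
time: 23.55
tool_pos: [0.7249, 0.0113, 0.2318]
tool_rot: [-3.14, -0.004, 3.093]
contact_force: [-0.1, -0.2, -0.5]
opening: 0.0005
grip_force: 0.0
```

>>> send_rows(
  targets=[
    [0, 0, 0.005, -0.025, 0.01],
    [0, 0, 0, -0.025, 0],
    [0, 0, 0, -0.025, 0],
    [0, 0, 0, 0, 0],
  ],
)

```text
time: 23.95
tool_pos: [0.719, 0.022, 0.1579]
tool_rot: [3.141, -0.009, 3.109]
contact_force: [-0.1, 0.3, -0.5]
opening: 0.0005
grip_force: 0.0
```

>>> send_rows(
  targets=[
    [0, -0.008, 0, 0, 0],
    [0, -0.008, 0, 0, 0],
    [0, -0.008, 0, 0.002, 0],
    [0, -0.008, 0, 0.002, 0],
    [0, -0.008, 0, 0.002, 0],
  ],
)

```text
time: 24.45
tool_pos: [0.6813, 0.0231, 0.17]
tool_rot: [-3.141, 0.002, 3.111]
contact_force: [2.5, 0.1, 0.9]
opening: 0.0006
grip_force: 1.3
```

>>> send_rows(
  targets=[
    [0, -0.009, -0.002, -0.002, 0],
    [0, -0.009, -0.002, -0.002, 0],
    [0, -0.01, 0, -0.003, 0],
    [0, -0.01, 0, -0.003, 0],
    [0, 0, 0, 0, 0],
  ],
)

```text
time: 24.95
tool_pos: [0.6417, 0.0199, 0.1586]
tool_rot: [3.141, -0.002, 3.112]
contact_force: [-0.0, 0.6, 1.3]
opening: 0.0003
grip_force: 0.2
```

>>> send_rows(
  targets=[
    [0, -0.008, 0, -0.005, 0],
    [0, -0.005, 0, -0.004, 0],
    [0, -0.004, 0, -0.004, 0],
    [0, 0, 0, 0, 0],
  ],
)

```text
time: 25.35
tool_pos: [0.6255, 0.0197, 0.1451]
tool_rot: [3.141, -0.002, 3.112]
contact_force: [-0.2, 0.7, 1.9]
opening: 0.0007
grip_force: 0.6
```

Run:
```python
from h import *
s=observe(); print(s["tool_pos"],s["contact_force"])
im,d,P=cloud("side"); r=(cv2.inRange(im,(130,0,0),(255,80,80))>0)&(P[...,0]>.52)&(P[...,0]<.73)&(abs(P[...,1]-.02)<.06)&(P[...,2]>.1); q=P[r]*1000
print(len(q),q.mean(0).round(), q[q[:,0].argmin()].round(), q[q[:,0].argmax()].round())
```

```text
[0.62551112 0.01970916 0.1450775 ] [-0.18725632  0.69881734  1.87664017]
20 [602.  14. 184.] [591.   8. 184.] [623.  19. 175.]
```

>>> send_rows(
  targets=[
    [0, -0.005, 0, -0.005, 0],
    [0, -0.004, 0, -0.005, 0],
    [0, -0.003, 0, -0.004, 0],
    [0, -0.003, 0, -0.005, 0],
    [0, -0.002, 0, -0.004, 0],
  ],
)

```text
time: 25.9
tool_pos: [0.6092, 0.0197, 0.1221]
tool_rot: [3.142, 0.0, 3.112]
contact_force: [3.2, -0.2, 2.4]
opening: 0.0004
grip_force: 1.4
```

>>> send_rows(
  targets=[
    [0, -0.001, 0, -0.003, 0],
    [0, -0.001, 0, -0.003, 0],
    [0, 0, 0, -0.002, 0],
    [0, 0, 0, 0, 0],
  ],
)

```text
time: 26.3
tool_pos: [0.6067, 0.0197, 0.1141]
tool_rot: [3.141, -0.002, 3.112]
contact_force: [1.0, 0.9, 1.1]
opening: 0.0005
grip_force: 0.6
```

Now I press down in small steps until the stop.

>>> send_rows(
  targets=[
    [0, 0, 0, -0.002, 0],
    [0, 0, 0, -0.002, 0],
    [0, 0, 0, 0, 0],
  ],
)

```text
time: 26.6
tool_pos: [0.6067, 0.0197, 0.1101]
tool_rot: [-3.142, -0.002, 3.112]
contact_force: [-1.2, -1.1, 0.6]
opening: 0.0007
grip_force: 0.7
```

>>> send_rows(
  targets=[
    [0, 0, 0, -0.002, 0],
    [0, 0, 0, 0, 0],
  ],
)

```text
time: 26.8
tool_pos: [0.607, 0.0196, 0.1085]
tool_rot: [-3.141, -0.001, 3.112]
contact_force: [-2.2, -0.0, 3.2]
opening: 0.0004
grip_force: 1.6
```

>>> send_rows(
  targets=[
    [0, 0, 0, -0.002, 0],
    [0, 0, 0, 0, 0],
  ],
)

```text
time: 27.0
tool_pos: [0.6068, 0.0196, 0.1066]
tool_rot: [-3.141, -0.001, 3.112]
contact_force: [-3.1, 0.5, 4.3]
opening: 0.0005
grip_force: 2.4
```

>>> send_rows(
  targets=[
    [0, 0, 0, -0.001, 0],
    [0, 0, 0, 0, 0],
  ],
)

```text
time: 27.2
tool_pos: [0.6067, 0.0196, 0.1059]
tool_rot: [-3.141, -0.001, 3.112]
contact_force: [-5.1, -0.7, 7.2]
opening: 0.0004
grip_force: 3.3
```

>>> send_rows(
  targets=[
    [0, 0, 0, -0.001, 0],
    [0, 0, 0, 0, 0],
  ],
)

```text
time: 27.4
tool_pos: [0.6067, 0.0196, 0.1053]
tool_rot: [-3.141, -0.001, 3.112]
contact_force: [-6.3, 0.2, 8.6]
opening: 0.0007
grip_force: 4.7
```

>>> send_rows(
  targets=[
    [0, 0, 0, -0.001, 0],
    [0, 0, 0, 0, 0],
  ],
)

```text
time: 27.6
tool_pos: [0.6067, 0.0196, 0.1051]
tool_rot: [-3.141, -0.0, 3.112]
contact_force: [-8.0, -0.1, 14.4]
opening: 0.0007
grip_force: 7.1
```

>>> send_rows(
  targets=[
    [0, 0, 0, -0.001, 0],
    [0, 0, 0, 0, 0],
  ],
)

```text
time: 27.8
tool_pos: [0.6068, 0.0196, 0.105]
tool_rot: [-3.141, 0.0, 3.112]
contact_force: [-10.7, -0.4, 19.7]
opening: 0.0008
grip_force: 9.5
```

The height stalls at 0.105 while the force rises to 20 N, so the arm is on its stop. I back off upward and check.

>>> send_rows(
  targets=[
    [0, 0, 0, 0.002, 0],
    [0, 0, 0, 0.003, 0],
    [0, 0, 0, 0.01, 0],
    [0, 0, 0, 0.03, 0],
    [0, 0, 0, 0.04, 0],
  ],
)

```text
time: 28.3
tool_pos: [0.6064, 0.0197, 0.1868]
tool_rot: [3.141, -0.004, 3.112]
contact_force: [-0.2, -0.5, 0.3]
opening: 0.0001
grip_force: 0.0
```

>>> send_rows(
  targets=[
    [0, -0.03, 0.04, 0.02, 0],
    [0, -0.04, 0.04, 0, 0],
    [0, -0.04, 0.04, 0, 0],
    [0, -0.03, 0.03, 0, 0],
    [0, 0, 0, 0, 0],
  ],
)

```text
time: 28.8
tool_pos: [0.4758, 0.1607, 0.207]
tool_rot: [3.14, -0.0, 3.116]
contact_force: [-0.1, -0.7, 0.0]
opening: 0.0004
grip_force: 0.0
```

Run:
```python
from h import *
im=plane()
im,d,P=cloud("side"); r=(cv2.inRange(im,(130,0,0),(255,80,80))>0)&(P[...,0]>.52)&(P[...,0]<.73)&(abs(P[...,1]-.02)<.06)&(P[...,2]>.1); q=P[r]*1000
print("handle",len(q),q.mean(0).round(1),np.percentile(q[:,2],[10,90]).round(),q[:,0].min().round(),q[:,0].max().round())
save(cv2.resize(im[140:250,190:330],(763,600),interpolation=cv2.INTER_CUBIC),"final")
```

```text
28.8 [0.47575983 0.16066997 0.20697384] [-0.14237808 -0.71459527  0.02577509] 0.0003606022430582364
263 slopes x,y, z0 [-0.0018  0.015   0.1182] 0.0011
handle 12 [588.1  12.7 136.2] [132. 140.] 578.0 597.0
```

View pics/final.png

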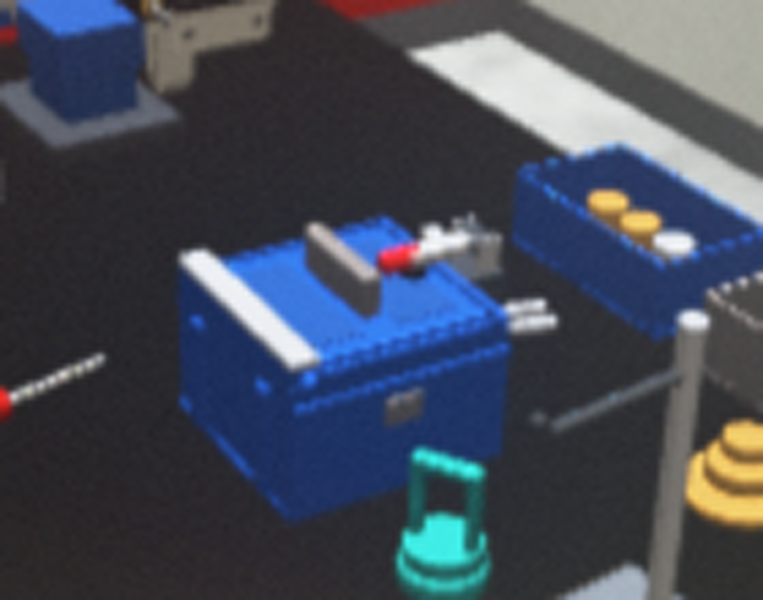

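The picture shows the lid flat under the lip at (330,280). The red handle at (400,258) is level over it with the pad on the lid, and the robot is clear. I hand in.

```bash
python3 -c "
from cell import hand_in
print(hand_in())"
```

```text
the job is handed in; nothing more can be done
None
```

I handed the job in at about 29 s of robot time: the gauge stands in the case, the lid is home under the lip and behind the rim, and the clamp is down on its stop. The hand-in returned no verdict. My last checks showed the lid flat on its seat about 2–3 mm off in y, which is within tolerance, and the robot clear of everything; I could not measure the pad force directly.

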